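Draw a brass weight out from under a bench guard with a hooked rod

ROBOT

A 6-joint arm with a two-finger parallel gripper is mounted at the origin on a cart in front of the work surface, level with it; the furniture and walls round the work are solid. World frame = base frame: x ahead of the robot, y to its left, z up, the work surface at z = 0. Lengths are in mm, angles in rad, forces in N, time in s.
With the tool pointing down it reaches from about 275 to 1000 mm from the base axis. Payload 8.4 kg.
Tool frame: the origin (TCP) lies between the finger pads; the fingertips stand 11 mm ahead of it and the grasp point (between the pads) lies 8 mm behind it; z points along the fingers, y is the direction in which the jaws open and shut (so a half turn about z gives the same grasp; the last joint's range is limited). The gripper opens to 85 mm and grips with 20 to 120 N. Pads are 22 mm wide; open, the fingers measure 114 mm over their backs; the gripper's body (76 mm by 85 mm) begins 54 mm behind the grasp point. The pads swing forward as they close: fully open they stand 13 mm farther back than shut.
Start: joints at [-1.338, 0.353, 1.633, -0, 1.155, -0.002], TCP at [145.404, -607.853, 242.281] pointing down, gripper open.
Joint ranges: [-2.63, 2.63], [-0.92, 2.1], [0.06, 2.66], [-1.3, 4.44], [0, 2.69], [-3.02, 3.02]. Speed limits (rad/s): [2.22, 2.22, 2.79, 3.14, 3.14, 3.14].

INTERFACE

Orientations are given as [roll, pitch, yaw] about the fixed x, y, z axes, in that order (R = Rz(yaw) Ry(pitch) Rx(roll)).
In Python, from rig import r, eyes gives the robot as it stands. The module is installed in compiled form; this text tells all that it offers.
- The arm moves only by the tool servo_tool, never from a script. Its argument "rows" is a list of rows, each a list of 3 entries, a list of its own where there are three numbers: the shift along the world's x, y, z in cm, then the turn about the world's z in rad, then the finger opening in cm, from 0 to 8.54. A call has 1 to 5 rows; each row shifts and turns the commanded pose from where the row before left it; what a row does not reach is not made up. A row lasts 1/12 s, in which the tool goes at most 41.7 mm and 7.16 degrees, less where a joint would pass 70% of its speed; a pose out of reach is approached as far as the arm can. A call is refused whole if a number of a shift passes 4.17 or a number of a turn 0.125, either way. A call with a gripper value outside its range is refused whole. The fingers move at their own pace and stop on an object; "squeeze" is the grip in N (left out, the last holds). Time passes only in rows, so rows that do not move let the fingers close. It gives the time, the measured TCP pose, the force and the opening at its end, in the units of the state.
- r.sense(): the state, without advancing time (a new reading comes with each control period).
- eyes.grab_frame(name): name is "scene" or "top" or "wrist"; returns a dict with "frame" (480x640x3 uint8, red, green, blue), "depth" (480x640 float32, mm along the optical axis (not along the pixel's ray), 0 where there is no reading), "vertical_fov" (degrees; the focal length in pixels is half the picture's height over the tangent of half this angle, whatever the lens; pixels are square), "cx", "cy" (the principal point, pixels), "camera_from_world" (4x4, takes a point from world to camera coordinates); the wrist camera has in their place "hand_eye" (4x4, takes a point from camera to tool coordinates, whose origin is the TCP and whose axes are the flange's). Camera axes: x right, y down, z forward; pixel columns grow to the right and rows downward; lengths in mm; the calibration is good to about 2 mm. A picture is of the moment at which its call begins: read the wrist's pose just before it.
- r.sign_off(): hands the job in, once; it reports no verdict.
The state is a dict: "clock": time; "qpos": joint angles; "qvel": joint speeds; "joint_efforts": joint torques, N m; "eef_pos": TCP position; "tcp_rot": TCP orientation; "contact_force": force on the tool from outside, world axes, zero at the start; "wrist_torque": the same for the moment, N m; "opening": opening from 0.0 (shut) to 1.0 (fully open).
Only numpy, scipy, OpenCV 4.12 (cv2) and the standard library are available. Lean on these libraries where they do the work, as an engineer would, in place of code of your own. Each camera call takes 0.05 s, during which the arm holds its last target.

TASK

The larger brass weight has slid in under the low steel bar guard fixed to the bench, where the hand cannot go. Take the hooked rod, reach in through the guard's open side, catch the larger weight in the hook from behind and draw it out until it stands a few centimetres clear in front of the open side, upright; then let go of the rod so that it lies on the bench. Do not topple the weight or touch it with the fingers, and leave the small weight where it stands.

Things in the scene. Friction and masses are not known exactly. Their poses are not given: they have to be found in the camera images.
- hook_rod: Hooked rod lying flat, 0.14 kg. Origin: underside of its handle, where to grip; z up, x to the hook. Grey handle 16 wide (y), 26 high, x -60 to 50 mm. Steel bar 6 thick, axis 7 mm up, runs to x=260, turns square to +y up to y=40, then a lip back to x=247, y=43: a flat pocket open to the handle, 34 wide inside. A 25 mm weight drawn by it has its centre near x=244, y=21 mm
- guard: Fixed low guard of steel bars, 280 mm wide (its x), 200 deep (y), 90 high; barred on roof (gaps 23 mm), both x sides and +y side. The -y side, at y=-100 mm, is open: free from the bench up to 87 mm between corner posts 8 mm thick; it looks to the robot's right, within some degrees. Origin: centre of its base on the bench; z up
- large_weight: The larger of the two brass weights under the guard: an upright cylinder 25 mm in diameter with a small knob on top, 41 mm high, 0.1 kg. Origin: centre of its underside; z up. It stands 95 to 140 mm inside the open side
- small_weight: The smaller brass weight under the guard, same shape, 17 mm in diameter, 30 mm high. Origin: centre of its underside. It stands about 110 mm from the large one along the guard's x, on either side of it

How it is judged (in metres and radians):
On the way:
1. the large weight is in the hook while still under the guard (x of large_weight in the frame of hook_rod between 0.205 and 0.26 m and y of large_weight in the frame of hook_rod between 0.005 and 0.045 m and y of large_weight in the frame of guard above -0.09 m), for 0.1 s.
At the end, for the whole second after the job is handed in: The large weight stands upright (within 10 degrees), at rest, its centre 20 to 200 mm outside the guard's open side and at most 30 mm beyond its width; the rod lies flat on the bench, at rest; the small weight is within 15 mm of where it stood (y of large_weight in the frame of guard between -0.3 and -0.12 m and x of large_weight in the frame of guard between -0.17 and 0.17 m and angle between each of large_weight, hook_rod's own z axis and vertical below 0.17 rad and height (world z) of large_weight below 0.01 m and linear speed of each of large_weight, hook_rod below 0.02 m/s and height (world z) of hook_rod below 0.012 m and distance of small_weight from where it was at the start of the episode below 0.015 m); the robot touches nothing.
It fails at once if the large weight is toppled (angle between large_weight's own z axis and vertical above 0.6 rad).
It fails at once if the fingers touch the large weight (contact force between the fingers and large_weight above 0.5 N).
It fails at once if the small weight is moved more than 15 mm (distance of small_weight from where it was at the start of the episode above 0.015 m).
It also fails if it takes over 46 s, if anything falls off the work surface, if the arm or the gripper's body presses on something with over 40 N, if the wrist force passes 120 N, or if a joint passes its speed limit or range.

## Working session

There is one attempt and no reset: what is moved stays moved. The work goes in short steps, Python scripts to look and compute and a tool call to move; the robot and the scene stay as the last step left them, time stands still between calls to the robot, and variables do not carry over. Pictures are saved under pics/ and viewed, and the job is handed in when it is done.

Besides the shell and the picture viewer there is one more tool, called after "Call:" as name([rows], argument=value, ...), one row to a line, values as JSON. servo_tool: Moves the arm, as the interface text tells. Its arguments: {"type":"object","properties":{"rows":{"type":"array"},"squeeze":{"type":"number"}},"required":["rows"]}

```bash
mkdir -p pics
cat > h.py <<'E'
import numpy as np,cv2
from rig import r,eyes
def grab(n):
    s=r.sense();f=eyes.grab_frame(n);f['s']=s;return f
def K(f):
    fl=240/np.tan(np.radians(f['vertical_fov'])/2);return fl,f['cx'],f['cy']
E
python3 - <<'E'
from h import *
s=r.sense();print(s)
for n in['scene','top','wrist']:
    f=grab(n);cv2.imwrite(f'pics/{n}0.png',f['frame'][:,:,::-1]);np.savez(f'{n}0.npz',**{k:v for k,v in f.items() if k!='s'})
    print(n,K(f),f.get('camera_from_world',f.get('hand_eye')))
E
```

```text
{'clock': 0.0, 'qpos': array([-1.33840054e+00,  3.53597058e-01,  1.63413693e+00,  4.26139311e-06,
        1.15521349e+00, -2.37154725e-03]), 'qvel': array([ 6.98086140e-06, -3.18723673e-04,  4.22321413e-04, -7.43341504e-04,
        7.34836893e-04,  1.70102012e-04]), 'joint_efforts': array([-2.93509016e-03, -6.05257201e+01, -3.42064941e+01, -1.60723744e-04,
        9.47237480e-03,  1.43500461e-05]), 'eef_pos': array([ 145.2970544 , -607.39901511,  241.59238687]), 'tcp_rot': array([-3.14023784e+00, -7.10935645e-06,  2.34765604e-01]), 'contact_force': array([-0.43567852,  0.18596847,  0.49549552]), 'wrist_torque': array([ 0.01630128,  0.02900648, -0.01021138]), 'opening': 1.0035526914387114}
scene (np.float64(619.8677554665404), 317.0095936016207, 231.4136372688104) [[-5.43905977e-01 -8.38995070e-01 -1.59235882e-02  2.56522332e+02]
 [-4.29273817e-01  2.94495603e-01 -8.53812819e-01  2.58779417e+02]
 [ 7.21034172e-01 -4.57558316e-01 -5.20336535e-01  1.04210512e+03]
 [ 0.00000000e+00  0.00000000e+00  0.00000000e+00  1.00000000e+00]]
top (np.float64(479.457425047545), 329.36698430122584, 235.59693821708927) [[ 1.91380078e-02 -9.99814350e-01 -2.23672674e-03 -3.20079114e+01]
 [-9.95641433e-01 -1.88537951e-02 -9.13382283e-02  4.91899809e+02]
 [ 9.12791005e-02  3.97500955e-03 -9.95817416e-01  1.10256403e+03]
 [ 0.00000000e+00  0.00000000e+00  0.00000000e+00  1.00000000e+00]]
wrist (np.float64(359.45278458806257), 327.0341257039498, 242.2958863292714) [[-5.73608093e-04 -9.44995131e-01 -3.27083893e-01  8.40855955e+01]
 [ 9.99999811e-01 -6.13981220e-04  2.01822192e-05 -4.11639943e-01]
 [-2.19895467e-04 -3.27083820e-01  9.44995305e-01 -1.30978407e+02]
 [ 0.00000000e+00  0.00000000e+00  0.00000000e+00  1.00000000e+00]]
```

View pics/scene0.png

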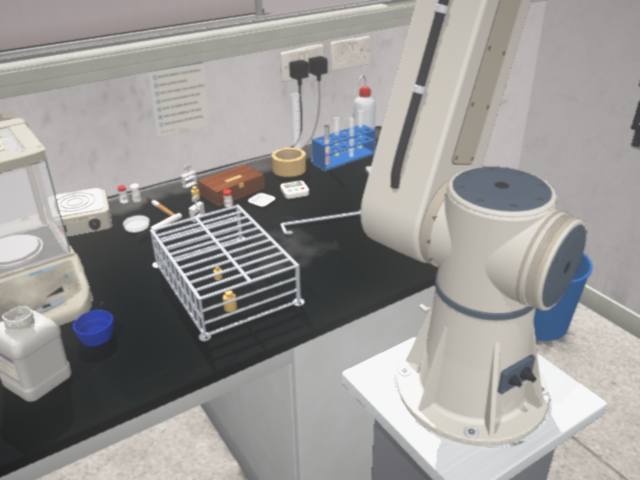

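View pics/top0.png

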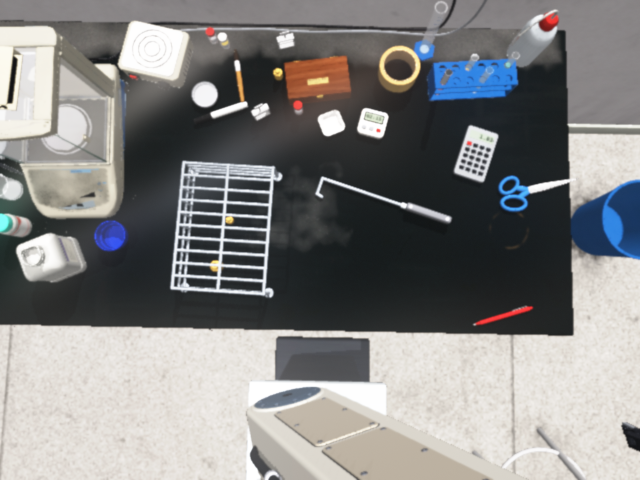

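View pics/wrist0.png

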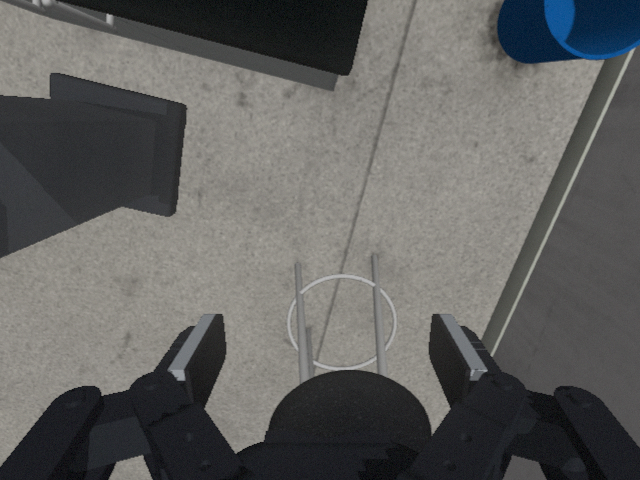

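Run:
```python
from h import *
a=cv2.imread('pics/top0.png')
cv2.imwrite('pics/topA.png',cv2.resize(a[145:310,160:290],None,fx=3.6,fy=3.6,interpolation=cv2.INTER_CUBIC))
cv2.imwrite('pics/topB.png',cv2.resize(a[160:240,300:470],None,fx=4.6,fy=4.6,interpolation=cv2.INTER_CUBIC))
b=cv2.imread('pics/scene0.png')
cv2.imwrite('pics/sceneA.png',cv2.resize(b[190:350,140:380],None,fx=3.3,fy=3.3,interpolation=cv2.INTER_CUBIC))
```

```text
(no output)
```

View pics/topA.png

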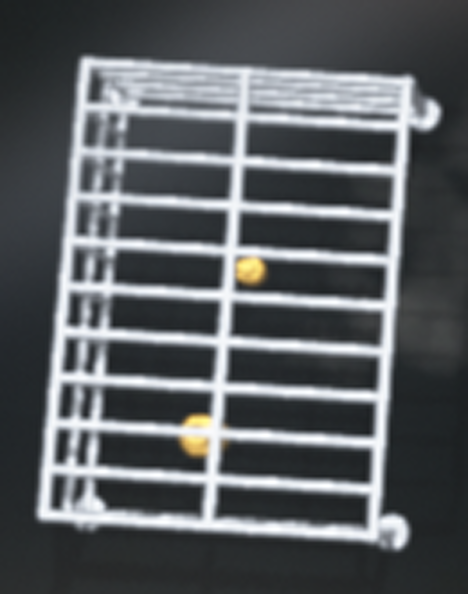

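View pics/topB.png

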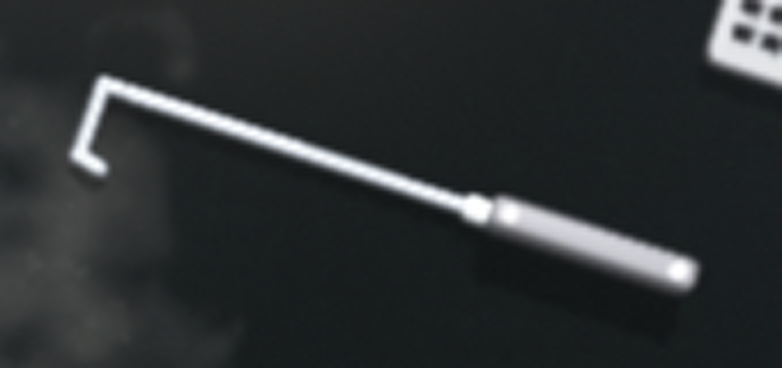

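View pics/sceneA.png

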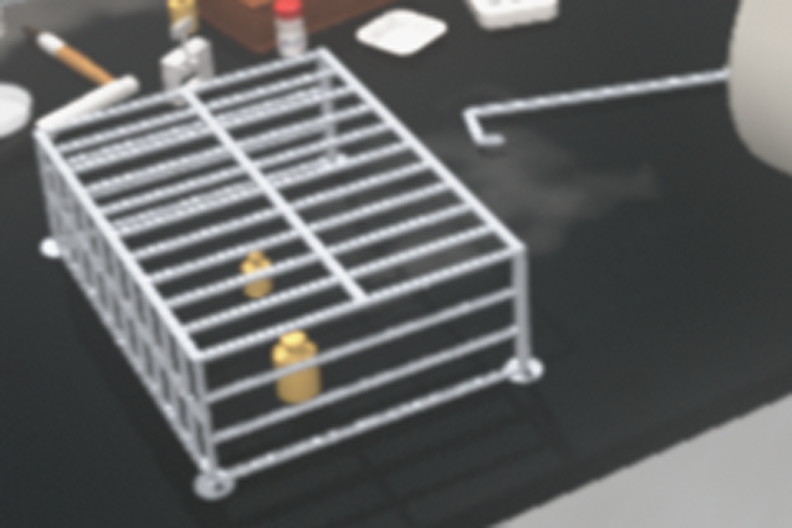

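```bash
cat >> h.py <<'E'
def cast(f,u,v,z):
    fl,cx,cy=K(f);T=f['camera_from_world'];R=T[:3,:3];c=-R.T@T[:3,3]
    d=R.T@np.array([(u-cx)/fl,(v-cy)/fl,1.]);return c+d*(z-c[2])/d[2]
def uncrop(u,v,x0,y0,s): return (u+.5)/s-.5+x0,(v+.5)/s-.5+y0
E
python3 - <<'E'
from h import *
np.set_printoptions(precision=1,suppress=True)
t=dict(np.load('top0.npz'));s=dict(np.load('scene0.npz'))
T=t['camera_from_world'];print('topcam',-T[:3,:3].T@T[:3,3])
A=lambda u,v,z:cast(t,*uncrop(u,v,160,145,3.6),z)
B=lambda u,v,z:cast(t,*uncrop(u,v,300,160,4.6),z)
S=lambda u,v,z:cast(s,*uncrop(u,v,140,190,3.3),z)
print('roof',[A(*p,87)[:2] for p in((83,62),(410,80),(375,535),(43,515))])
print('feet',[A(*p,2)[:2] for p in((428,115),(393,533))])
print('roofS',[S(*p,87)[:2] for p in((38,130),(322,53),(521,245),(200,355))])
print('L',A(198,435,30)[:2],'S',A(250,270,22)[:2])
for f,n in((t,'top'),(s,'scene')):
    hsv=cv2.cvtColor(f['frame'],cv2.COLOR_RGB2HSV)
    m=cv2.inRange(hsv,(12,80,80),(35,255,255))
    m=cv2.morphologyEx(m,cv2.MORPH_CLOSE,np.ones((3,7) if n=='scene' else (5,3),np.uint8))
    k,l,st,c=cv2.connectedComponentsWithStats(m)
    for i in range(1,k):
        if st[i,4]>15: print(n,st[i],c[i])
print('SL base',S(298,400,0)[:2],'top knob',S(296,338,41)[:2],'small',S(257,294,0)[:2],S(257,258,30)[:2])
print('hook corner',B(103,85,7)[:2],'pocket corner',B(77,153,7)[:2],'lip',B(104,170,7)[:2],'bar end',B(465,205,7)[:2],'handle',B(500,210,26)[:2],B(690,272,26)[:2])
E
```

```text
topcam [ 389.7  -27.1 1142.8]
roof [array([646.4, 309.4]), array([638.8, 105.2]), array([357.1, 118.1]), array([365.3, 320.6])]
feet [array([635.2, 103.1]), array([356.1, 118. ])]
roofS [array([650.9, 305.1]), array([638.7, 106.2]), array([361.5, 114.9]), array([369.6, 315.7])]
L [417.1 242. ] S [525.7 214.3]
top [222  41   6   4  17] [224.8  42.8]
top [ 378   45   43   48 1104] [398.   68.6]
top [293  60   8   3  17] [296.1  60.8]
top [273  67  10  13 103] [277.7  73.2]
top [235  71  10  31 179] [239.9  85.4]
top [307  76  22  10 166] [317.6  80.7]
top [316  94   8   5  33] [319.7  96.2]
top [226 217   8   7  54] [229.4 220. ]
top [210 260   8  12  84] [213.9 265.5]
scene [272 150  33  27 591] [288.9 165.3]
scene [224 174  19   9  76] [233.1 178.1]
scene [238 182   7   7  41] [240.9 184.9]
scene [191 186  10  10  79] [195.2 191.1]
scene [157 204  17  11  84] [164.9 209.3]
scene [213 267   9   6  36] [216.6 269.1]
scene [214 275   8   5  32] [217.8 277.1]
scene [222 290  15  22 216] [229.2 300.8]
SL base [406.9 246.6] top knob [411.8 241.5] small [520.  220.4] [515.8 219.1]
hook corner [632.4  -2.2] pocket corner [596.1  10.6] lip [587.4  -3.6] bar end [ 572.6 -191.8] handle [ 567.2 -206.9] [ 537.1 -303.9]
```

Call:
servo_tool([
  [[2.92, 2.56, 0], 0.074, 8.5],
  [[2.92, 2.56, 0], 0.074, 8.5],
  [[2.92, 2.56, 0], 0.074, 8.5],
  [[2.92, 2.56, 0], 0.074, 8.5],
  [[2.92, 2.56, 0], 0.074, 8.5],
])

```text
clock: 0.57
eef_pos: [292.3, -478.4, 242.1]
tcp_rot: [-3.141, -0.0, 0.608]
contact_force: [0.6, -0.7, 0.0]
opening: 0.994
```

Call:
servo_tool([
  [[2.92, 2.56, 0], 0.074, 8.5],
  [[2.92, 2.56, 0], 0.074, 8.5],
  [[2.92, 2.56, 0], 0.074, 8.5],
  [[2.92, 2.56, 0], 0.074, 8.5],
  [[2.92, 2.56, 0], 0.074, 8.5],
])

```text
clock: 0.98
eef_pos: [438.4, -350.3, 242.2]
tcp_rot: [-3.141, 0.0, 0.978]
contact_force: [0.8, -0.6, -0.2]
opening: 0.993
```

Call:
servo_tool([
  [[2.92, 2.56, 0], 0.074, 6],
  [[2.92, 2.56, 0], 0.074, 6],
  [[2.92, 2.56, 0], 0.074, 6],
  [[2.92, 2.56, 0], 0.068, 6],
  [[0, 0, 0], 0, 6],
])

```text
clock: 1.4
eef_pos: [558.6, -245.2, 242.1]
tcp_rot: [3.14, -0.002, 1.272]
contact_force: [-1.1, -0.0, -0.0]
opening: 0.701
```

```bash
cat >> h.py <<'E'
from scipy.spatial.transform import Rotation as Ro
def wcast(f,u,v,z):
    fl,cx,cy=K(f);s=f['s'];H=f['hand_eye'];R=Ro.from_euler('xyz',s['tcp_rot']).as_matrix()
    c=R@H[:3,3]+s['eef_pos'];d=R@H[:3,:3]@np.array([(u-cx)/fl,(v-cy)/fl,1.]);return c+d*(z-c[2])/d[2]
E
python3 - <<'E'
from h import *
f=grab('wrist');print(f['s']['eef_pos'],f['s']['tcp_rot']);cv2.imwrite('pics/w1.png',f['frame'][:,:,::-1])
import pickle;pickle.dump(f,open('w1.pkl','wb'))
E
```

```text
[ 558.59654785 -245.15647212  242.14449685] [ 3.13978122e+00 -2.01276769e-03  1.27246254e+00]
```

View pics/w1.png

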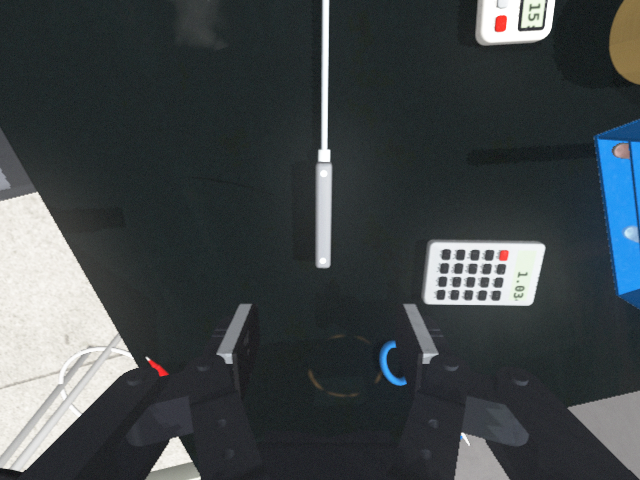

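Run:
```python
from h import *
import pickle;f=pickle.load(open('w1.pkl','rb'));print(r.sense()['eef_pos'])
np.set_printoptions(precision=1,suppress=True)
a=wcast(f,324,163,26);b=wcast(f,323,267,26);print('handle front',a,'rear',b,np.linalg.norm(a-b))
print('bar',wcast(f,325.5,5,7),wcast(f,324,150,7))
d=(a-b)[:2];print(np.degrees(np.arctan2(d[1],d[0])), 'origin',b+(a-b)*60/110)
```

```text
[ 556.35607072 -246.93395834  241.86644539]
handle front [ 568.8 -201.7   26. ] rear [ 536.  -303.5   26. ] 106.95342177824045
bar [609.8 -73.9   7. ] [ 571.8 -191.7    7. ]
72.15622086097775 origin [ 553.9 -248.    26. ]
```

Call:
servo_tool([
  [[0, 0, -3.8], 0, 5],
  [[0, 0, -3.8], 0, 5],
  [[0, 0, -3.8], 0, 5],
  [[0, 0, -3.8], 0, 5],
  [[0, 0, -2.5], 0, 5],
])

```text
clock: 1.87
eef_pos: [551.6, -249.5, 61.8]
tcp_rot: [-3.138, -0.0, 1.263]
contact_force: [0.5, -0.3, -0.6]
opening: 0.584
```

Call:
servo_tool([
  [[0, 0, -2], 0, 5],
  [[0, 0, -1.5], 0, 5],
  [[0, 0, -1], 0, 5],
  [[0, 0, -0.2], 0, 5],
  [[0, 0, 0], 0, 5],
])

```text
clock: 2.28
eef_pos: [553.6, -249.8, 18.0]
tcp_rot: [-3.141, -0.0, 1.264]
contact_force: [-0.5, -0.2, 0.3]
opening: 0.583
```

Call:
servo_tool([
  [[0, 0, 0], 0, 5],
  [[0, 0, 0], 0, 5],
  [[0, 0, 0], 0, 5],
])

```text
clock: 2.53
eef_pos: [554.9, -249.8, 19.4]
tcp_rot: [3.14, 0.0, 1.265]
contact_force: [-0.3, 0.6, -0.7]
opening: 0.588
```

Call:
servo_tool([
  [[0, 0, -0.3], 0, 3],
  [[0, 0, 0], 0, 2],
  [[0, 0, 0], 0, 1],
  [[0, 0, 0], 0, 0.5],
  [[0, 0, 0], 0, 0.5],
], squeeze=80)

```text
clock: 2.95
eef_pos: [554.4, -249.5, 15.6]
tcp_rot: [3.141, 0.0, 1.265]
contact_force: [-1.0, 0.2, 4.5]
opening: 0.167
```

Call:
servo_tool([
  [[0, 0, 0], 0, 0.5],
  [[0, 0, 0], 0, 0.5],
  [[0, 0, 0], 0, 0.5],
  [[0, 0, 0], 0, 0.5],
])

```text
clock: 3.28
eef_pos: [554.4, -249.5, 15.6]
tcp_rot: [3.141, -0.0, 1.265]
contact_force: [-0.3, 1.6, 5.9]
opening: 0.167
```

Call:
servo_tool([
  [[0, 0, 0.5], 0, 0.5],
  [[0, 0, 0.5], 0, 0.5],
  [[-1.4, 0, 0], 0.06, 0.5],
  [[-1.4, 0, 0], 0.06, 0.5],
  [[-1.4, 0, 0], 0.06, 0.5],
], squeeze=100)

```text
clock: 3.7
eef_pos: [511.7, -249.4, 25.5]
tcp_rot: [3.142, 0.0, 1.448]
contact_force: [-0.2, 0.4, -0.9]
opening: 0.164
```

Call:
servo_tool([
  [[-1.4, 1, 0], 0.06, 0.5],
  [[-1.3, 1, 0], 0.066, 0.5],
  [[0, 1, 0], 0, 0.5],
  [[0, 0, 0], 0, 0.5],
  [[0, 0, 0], 0, 0.5],
])

```text
clock: 4.12
eef_pos: [486.3, -219.4, 25.7]
tcp_rot: [3.14, 0.001, 1.57]
contact_force: [-0.1, -0.0, -0.8]
opening: 0.159
```

Call:
servo_tool([
  [[0, 0, 0], 0, 0.5],
  [[0, 0, 0], 0, 0.5],
])

```text
clock: 4.28
eef_pos: [486.3, -220.0, 25.5]
tcp_rot: [3.141, 0.001, 1.57]
contact_force: [-0.0, -0.4, -0.1]
opening: 0.164
```

Run:
```python
from h import *
import pickle
for n in('top','wrist','scene'):
    f=grab(n);cv2.imwrite(f'pics/{n}2.png',f['frame'][:,:,::-1]);pickle.dump(f,open(f'{n}2.pkl','wb'))
print(f['s']['eef_pos'],f['s']['tcp_rot'])
a=cv2.imread('pics/top2.png')
cv2.imwrite('pics/topB2.png',cv2.resize(a[180:320,180:430],None,fx=3.2,fy=3.2,interpolation=cv2.INTER_CUBIC))
```

```text
[ 485.79735992 -219.84585024   25.28165048] [3.14113217e+00 2.65678758e-04 1.57024875e+00]
```

View pics/topB2.png

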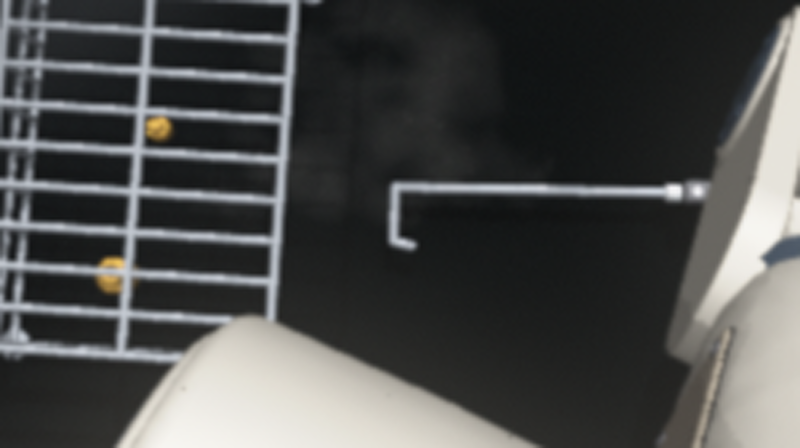

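View pics/wrist2.png

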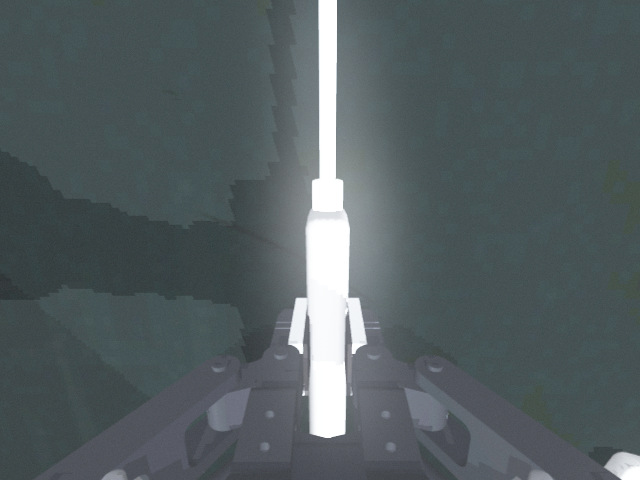

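View pics/scene2.png

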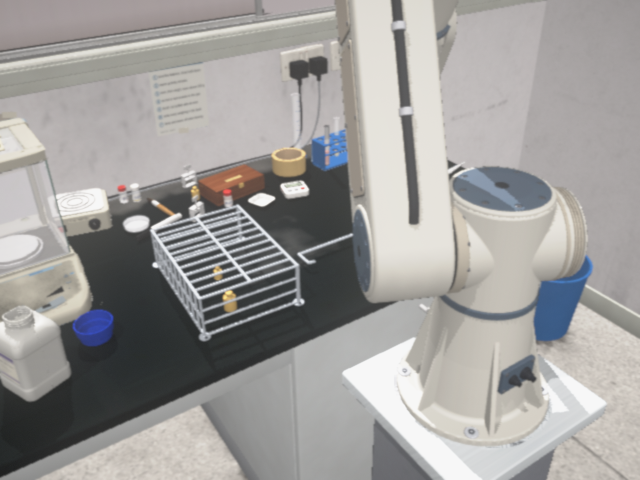

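Run:
```python
from h import *
import pickle;t=pickle.load(open('top2.pkl','rb'))
np.set_printoptions(precision=1,suppress=True)
B=lambda u,v,z:cast(t,*uncrop(u,v,180,180,3.2),z)
for z in (7,17,27): print(z,B(396,186,z)[:2],B(665,191,z)[:2],B(394,241,z)[:2],B(413,245,z)[:2])
print('L',B(113,274,30),B(158,128,22))
m=B(396,186,17);print(B(396,186,17),B(394,241,17))
```

```text
7 [487.5  39.1] [ 487.5 -160.8] [446.5  39.5] [443.8  25.4]
17 [486.6  38.5] [ 486.7 -159.6] [446.  39.] [443.4  24.9]
27 [485.7  37.9] [ 485.8 -158.5] [445.5  38.4] [442.9  24.5]
L [417.6 241.2  30. ] [525.7 214.4  22. ]
[486.6  38.5  17. ] [446.  39.  17.]
```

Call:
servo_tool([
  [[0, 0, -0.4], 0, 0.5],
  [[0, 0, -0.4], 0, 0.5],
  [[0, 1, 0], 0, 0.5],
  [[0, 2, 0], 0, 0.5],
  [[0, 2, 0], 0, 0.5],
])

```text
clock: 4.85
eef_pos: [484.8, -168.7, 16.9]
tcp_rot: [-3.141, -0.0, 1.569]
contact_force: [-0.3, 1.2, -1.6]
opening: 0.165
```

Call:
servo_tool([
  [[0, 2, 0], 0, 0.5],
  [[0, 2, 0], 0, 0.5],
  [[0, 2, 0], 0, 0.5],
  [[0, 1, 0], 0, 0.5],
  [[0, 0, 0], 0, 0.5],
])

```text
clock: 5.27
eef_pos: [484.7, -97.5, 17.1]
tcp_rot: [-3.141, -0.0, 1.573]
contact_force: [-0.7, -0.2, -1.6]
opening: 0.162
```

Run:
```python
from h import *
import pickle
for n in('top','scene'):
    f=grab(n);cv2.imwrite(f'pics/{n}3.png',f['frame'][:,:,::-1]);pickle.dump(f,open(f'{n}3.pkl','wb'))
print(f['s']['eef_pos'],f['s']['tcp_rot'])
a=cv2.imread('pics/top3.png')
cv2.imwrite('pics/topB3.png',cv2.resize(a[180:320,180:430],None,fx=3.2,fy=3.2,interpolation=cv2.INTER_CUBIC))
b=cv2.imread('pics/scene3.png')
cv2.imwrite('pics/sceneA3.png',cv2.resize(b[190:350,140:380],None,fx=3.3,fy=3.3,interpolation=cv2.INTER_CUBIC))
```

```text
[485.09885216 -98.52791919  17.21803096] [-3.14128273e+00 -1.65851125e-05  1.57288279e+00]
```

View pics/topB3.png

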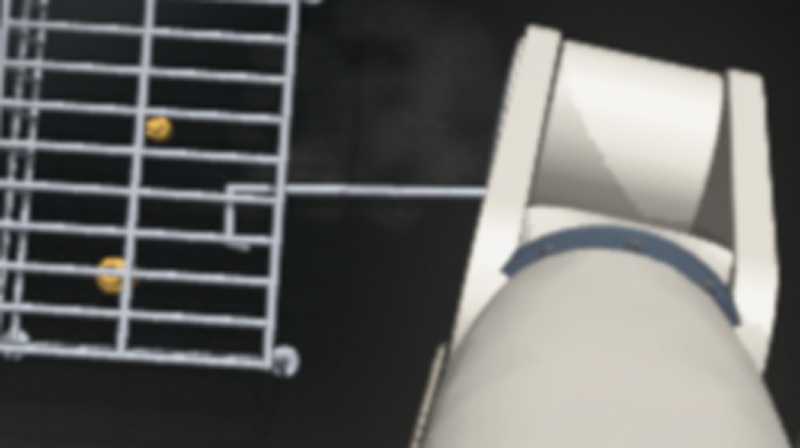

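View pics/sceneA3.png

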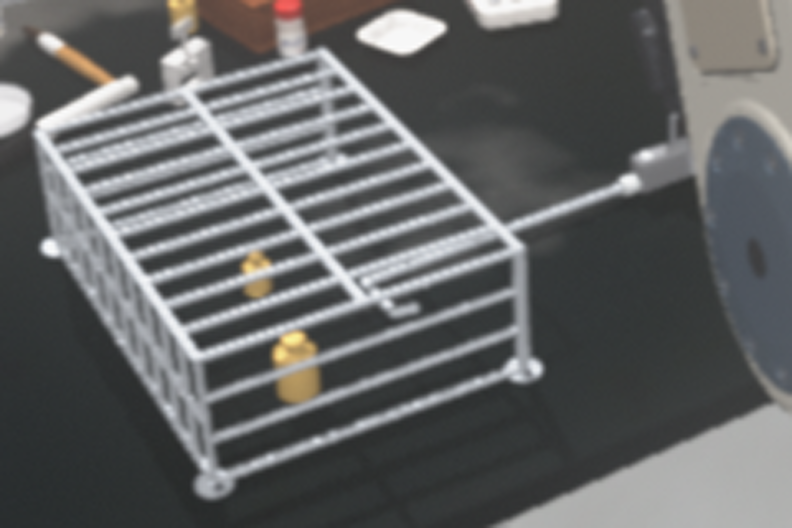

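Call:
servo_tool([
  [[0, 1, 0], 0, 0.5],
  [[0, 2, 0], 0, 0.5],
  [[0, 2, 0], 0, 0.5],
  [[0, 2, 0], 0, 0.5],
  [[0, 2, 0], 0, 0.5],
])

```text
clock: 5.78
eef_pos: [485.3, -9.0, 17.3]
tcp_rot: [3.141, -0.0, 1.569]
contact_force: [0.9, -0.4, -1.6]
opening: 0.161
```

Call:
servo_tool([
  [[0, 1.5, 0], 0, 0.5],
  [[0, 1, 0], 0, 0.5],
  [[0, 0.5, 0], 0, 0.5],
  [[0, 0, 0], 0, 0.5],
  [[0, 0, 0], 0, 0.5],
])

```text
clock: 6.2
eef_pos: [485.3, 20.2, 17.3]
tcp_rot: [3.142, 0.0, 1.571]
contact_force: [0.3, 0.1, -1.8]
opening: 0.164
```

```bash
cat > look.py <<'E'
from h import *
import pickle,sys
k=sys.argv[1]
for n in('top','scene'):
    f=grab(n);cv2.imwrite(f'pics/{n}{k}.png',f['frame'][:,:,::-1]);pickle.dump(f,open(f'{n}{k}.pkl','wb'))
print(f['s']['eef_pos'],f['s']['tcp_rot'])
a=cv2.imread(f'pics/top{k}.png')
cv2.imwrite(f'pics/topB{k}.png',cv2.resize(a[180:320,170:420],None,fx=3.2,fy=3.2,interpolation=cv2.INTER_CUBIC))
b=cv2.imread(f'pics/scene{k}.png')
cv2.imwrite(f'pics/sceneA{k}.png',cv2.resize(b[190:350,140:380],None,fx=3.3,fy=3.3,interpolation=cv2.INTER_CUBIC))
E
python3 look.py 4
```

```text
[485.2638909   19.97992034  17.26367071] [3.14158794e+00 1.39197413e-04 1.57049138e+00]
```

View pics/topB4.png

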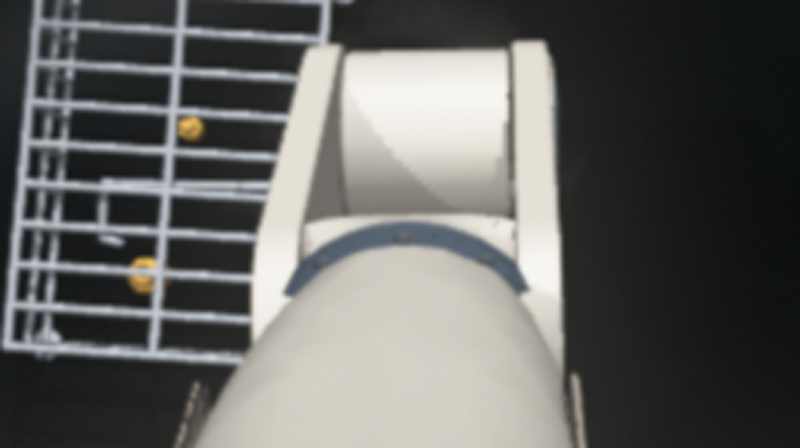

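View pics/sceneA4.png

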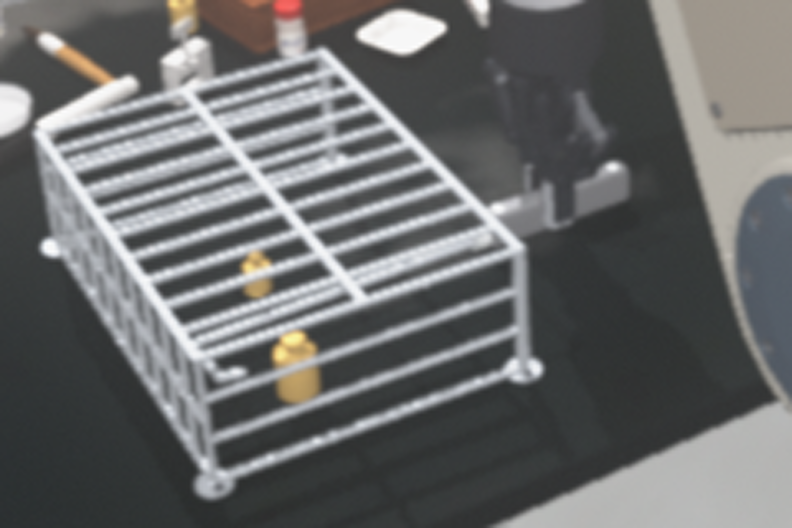

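Run:
```python
from h import *
import pickle;t=pickle.load(open('top4.pkl','rb'));s=pickle.load(open('scene4.pkl','rb'))
np.set_printoptions(precision=1,suppress=True)
B=lambda u,v,z:cast(t,*uncrop(u,v,170,180,3.2),z)
S=lambda u,v,z:cast(s,*uncrop(u,v,140,190,3.3),z)
print('corner',B(103,182,9),'tr end',B(102,237,9),'lip',B(121,242,9),'bar',B(250,186,9))
print('L',B(145,274,30),B(190,128,22)); print('lip S',S(243,372,9))
```

```text
corner [485.7 280.3   9. ] tr end [444.8 279.2   9. ] lip [441.4 265.    9. ] bar [484.8 171.    9. ]
L [417.6 241.2  30. ] [525.7 214.4  22. ]
lip S [439.2 266.6   9. ]
```

Call:
servo_tool([
  [[-0.7, 0, 0], 0, 0.5],
  [[-1, 0, 0], 0, 0.5],
  [[-1, 0, 0], 0, 0.5],
  [[-1, 0, 0], 0, 0.5],
  [[-1, 0, 0], 0, 0.5],
])

```text
clock: 6.72
eef_pos: [436.5, 20.4, 17.2]
tcp_rot: [-3.141, 0.0, 1.571]
contact_force: [-0.2, -0.2, -1.8]
opening: 0.162
```

Call:
servo_tool([
  [[0, 0, 0], 0, 0.5],
  [[0, 0, 0], 0, 0.5],
  [[0, 0, 0], 0, 0.5],
])

```text
clock: 6.97
eef_pos: [438.8, 20.6, 17.5]
tcp_rot: [3.141, -0.0, 1.571]
contact_force: [-0.0, 0.0, -1.3]
opening: 0.164
```

```bash
python3 look.py 5
```

```text
[439.0527336   20.60950268  17.49229514] [ 3.14036632e+00 -5.38053979e-05  1.57086127e+00]
```

View pics/topB5.png

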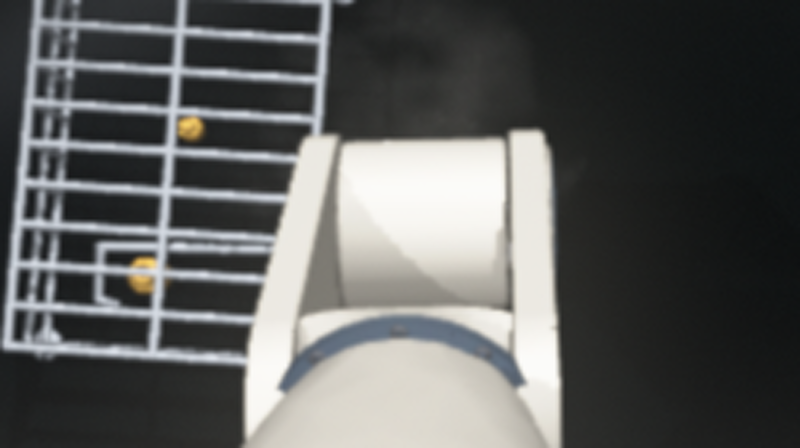

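View pics/sceneA5.png

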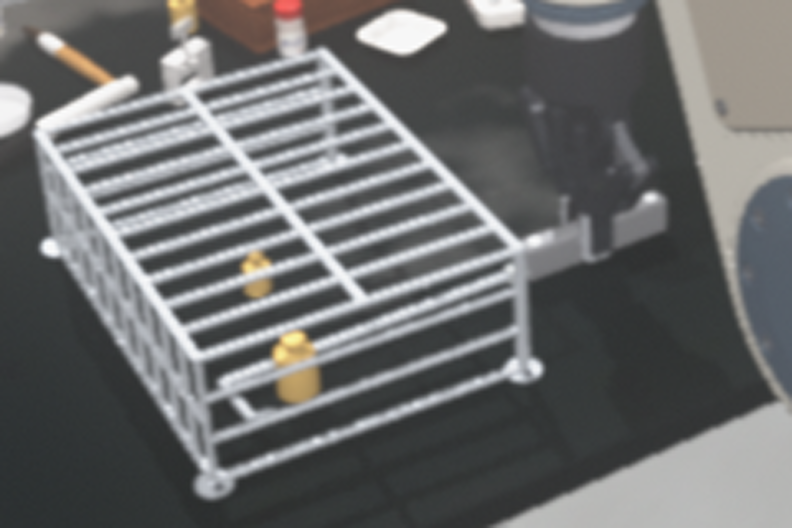

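Call:
servo_tool([
  [[0, -0.5, 0], 0, 0.5],
  [[0, -0.7, 0], 0, 0.5],
  [[0, -0.6, 0], 0, 0.5],
  [[0, -0.4, 0], 0, 0.5],
  [[0, 0, 0], 0, 0.5],
])

```text
clock: 7.48
eef_pos: [438.2, -2.4, 17.2]
tcp_rot: [-3.142, 0.0, 1.57]
contact_force: [-0.1, 0.3, -1.7]
opening: 0.164
```

Call:
servo_tool([
  [[0, -0.4, 0], 0, 0.5],
  [[0, -0.4, 0], 0, 0.5],
  [[0, -0.4, 0], 0, 0.5],
  [[0, 0, 0], 0, 0.5],
  [[0, 0, 0], 0, 0.5],
])

```text
clock: 7.9
eef_pos: [438.2, -13.7, 17.3]
tcp_rot: [3.142, 0.0, 1.57]
contact_force: [0.4, 0.1, -0.6]
opening: 0.164
```

```bash
python3 look.py 6
```

```text
[438.1899264  -13.52518995  17.27989857] [-3.14157776e+00  2.04467459e-06  1.57057779e+00]
```

View pics/topB6.png

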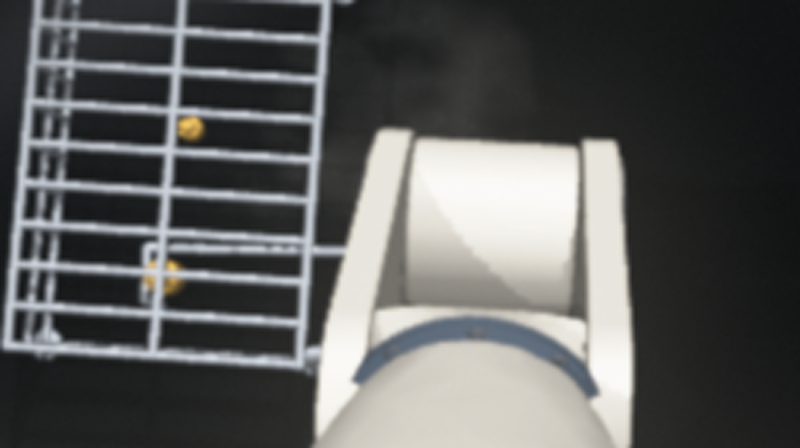

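View pics/sceneA6.png

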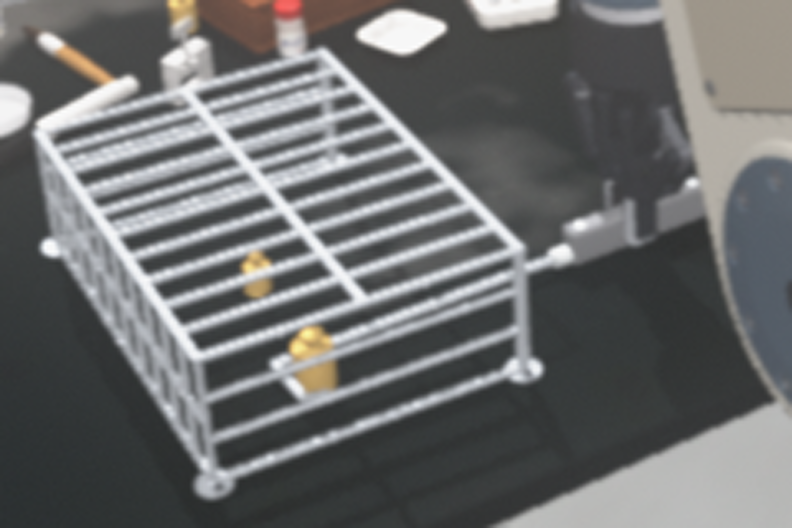

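Call:
servo_tool([
  [[0, -0.4, 0], 0, 0.5],
  [[0, -0.6, 0], 0, 0.5],
  [[0, -0.8, 0], 0, 0.5],
  [[0, -0.8, 0], 0, 0.5],
  [[0, -0.8, 0], 0, 0.5],
])

```text
clock: 8.42
eef_pos: [438.2, -48.4, 17.3]
tcp_rot: [3.142, 0.0, 1.571]
contact_force: [0.0, 0.6, -1.2]
opening: 0.162
```

Call:
servo_tool([
  [[0, -0.8, 0], 0, 0.5],
  [[0, -0.8, 0], 0, 0.5],
  [[0, -0.8, 0], 0, 0.5],
  [[0, -0.8, 0], 0, 0.5],
  [[0, -0.8, 0], 0, 0.5],
])

```text
clock: 8.83
eef_pos: [438.1, -88.3, 17.3]
tcp_rot: [-3.142, 0.0, 1.571]
contact_force: [0.6, 1.6, -0.5]
opening: 0.159
```

Call:
servo_tool([
  [[0, -0.8, 0], 0, 0.5],
  [[0, -0.8, 0], 0, 0.5],
  [[0, -0.8, 0], 0, 0.5],
  [[0, -0.8, 0], 0, 0.5],
  [[0, -0.8, 0], 0, 0.5],
])

```text
clock: 9.25
eef_pos: [438.2, -128.2, 17.3]
tcp_rot: [-3.142, 0.0, 1.571]
contact_force: [0.1, 1.0, -1.4]
opening: 0.166
```

Call:
servo_tool([
  [[0, -0.8, 0], 0, 0.5],
  [[0, -0.8, 0], 0, 0.5],
  [[0, -0.8, 0], 0, 0.5],
  [[0, -0.8, 0], 0, 0.5],
  [[0, -0.8, 0], 0, 0.5],
])

```text
clock: 9.67
eef_pos: [438.2, -168.3, 17.3]
tcp_rot: [3.142, -0.0, 1.571]
contact_force: [1.1, 1.0, -1.1]
opening: 0.162
```

Call:
servo_tool([
  [[0, -0.6, 0], 0, 0.5],
  [[0, -0.4, 0], 0, 0.5],
  [[0, -0.2, 0], 0, 0.5],
  [[0, 0, 0], 0, 0.5],
  [[0, 0, 0], 0, 0.5],
])

```text
clock: 10.08
eef_pos: [438.1, -179.4, 17.2]
tcp_rot: [-3.141, -0.0, 1.571]
contact_force: [0.5, 1.4, -1.6]
opening: 0.163
```

```bash
python3 look.py 7
```

```text
[ 438.14511111 -179.27163881   17.26141915] [-3.14147909e+00 -6.87577492e-05  1.57090038e+00]
```

View pics/topB7.png

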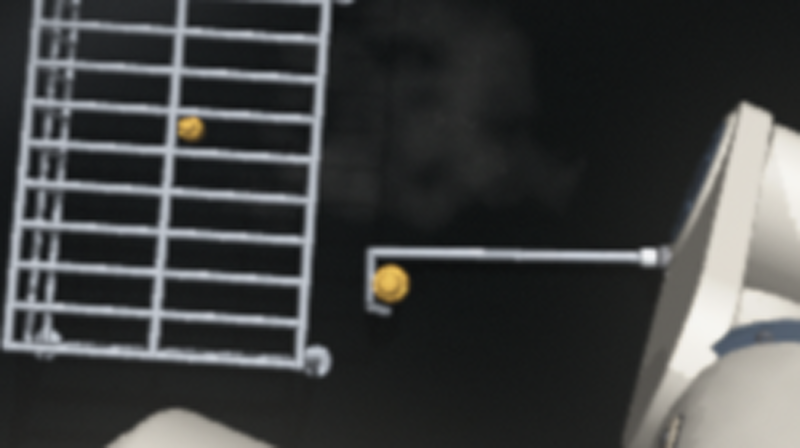

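View pics/sceneA7.png

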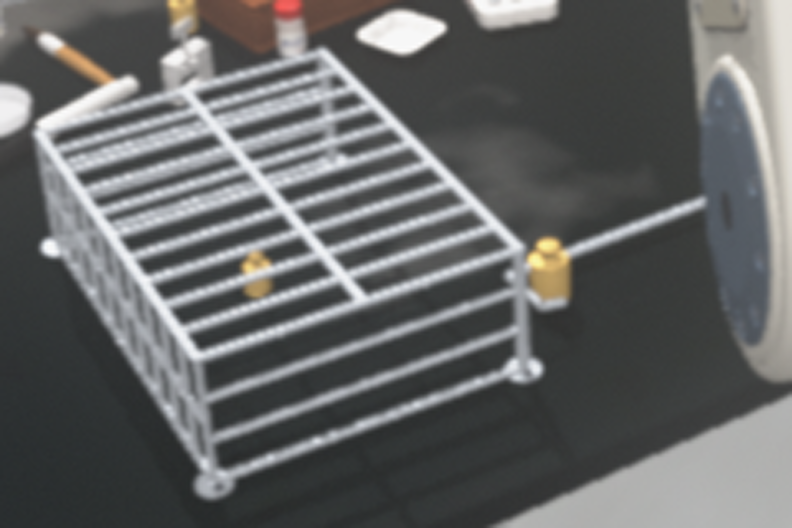

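Call:
servo_tool([
  [[0, 0.2, 0], 0, 0.5],
  [[0, 0, -0.1], 0, 0.5],
  [[0, 0, -0.06], 0, 0.5],
  [[0, 0, 0], 0, 0.5],
  [[0, 0, 0], 0, 0.5],
])

```text
clock: 10.6
eef_pos: [438.2, -177.3, 15.7]
tcp_rot: [-3.142, -0.0, 1.571]
contact_force: [-0.5, 1.3, 0.6]
opening: 0.164
```

Call:
servo_tool([
  [[0, 0, 0], 0, 2],
  [[0, 0, 0], 0, 2.5],
  [[0, 0, 0], 0, 3.5],
  [[0, 0, 0], 0, 5],
  [[0, 0, 0], 0, 5],
], squeeze=20)

```text
clock: 11.02
eef_pos: [438.2, -177.5, 15.7]
tcp_rot: [3.142, 0.0, 1.571]
contact_force: [-1.1, 0.1, -0.6]
opening: 0.587
```

Call:
servo_tool([
  [[0, 0, 0], 0, 5],
  [[0, 0, 0], 0, 5],
  [[0, 0, 0.5], 0, 5],
  [[0, 0, 1.5], 0, 5],
  [[0, 0, 3], 0, 5],
])

```text
clock: 11.43
eef_pos: [436.3, -176.7, 64.3]
tcp_rot: [-3.137, -0.002, 1.571]
contact_force: [-0.4, -0.0, 0.3]
opening: 0.587
```

Call:
servo_tool([
  [[0, -1, 4], 0, 5],
  [[0, -1, 4], 0, 5],
  [[0, -2, 3], 0, 5],
  [[0, 0, 0], 0, 5],
  [[0, 0, 0], 0, 5],
])

```text
clock: 11.85
eef_pos: [439.3, -218.6, 177.8]
tcp_rot: [3.137, 0.002, 1.569]
contact_force: [-0.6, -0.4, -0.0]
opening: 0.585
```

```bash
python3 look.py 8
python3 - <<'E'
from h import *
f=grab('wrist');cv2.imwrite('pics/w8.png',f['frame'][:,:,::-1])
E
```

```text
[ 438.08252364 -217.55994533  176.09167312] [3.14060450e+00 3.71590419e-04 1.56994914e+00]
```

View pics/topB8.png

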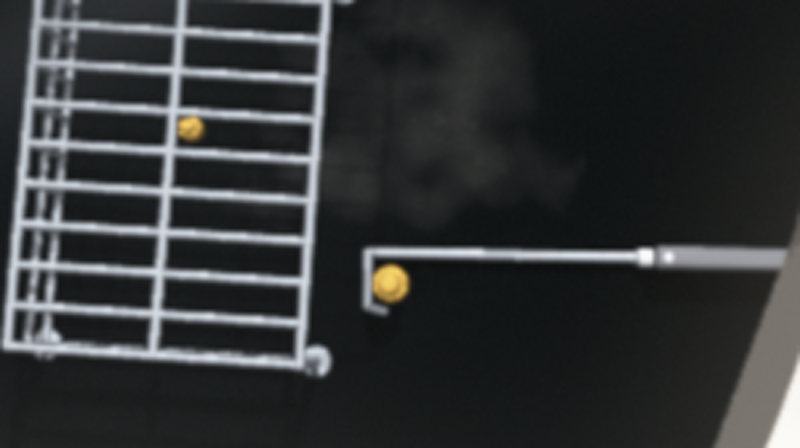

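View pics/w8.png

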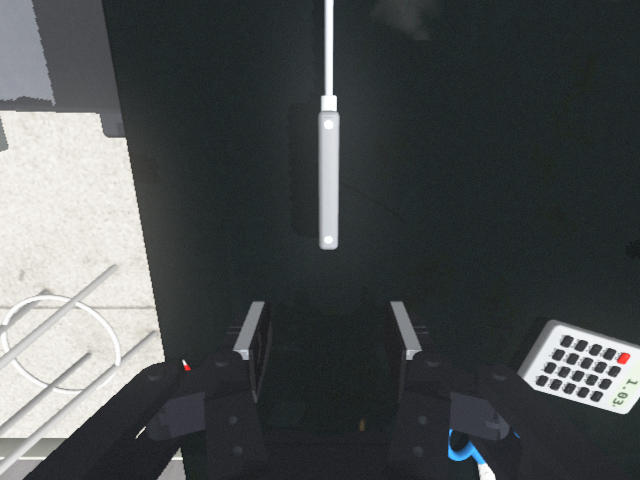

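View pics/sceneA8.png

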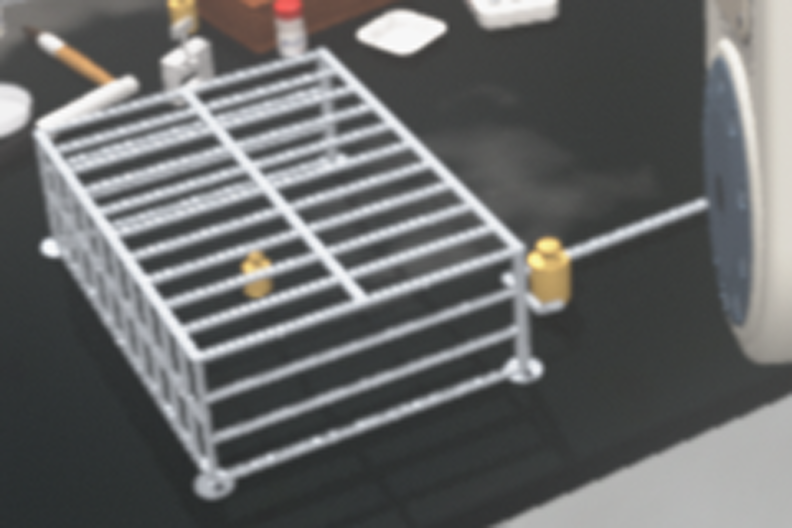

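Top view: the large weight stands in the hook at crop (391,283), clear of the open side. The small weight is unmoved at (190,128), and the rod lies flat with the gripper above and clear of it. One numeric check, then I hand in.

Run:
```python
from h import *
import pickle;t=pickle.load(open('top8.pkl','rb'))
B=lambda u,v,z:cast(t,*uncrop(u,v,170,180,3.2),z)
p=B(391,283,33)[:2];d=p-[503,212];print(p,'guard frame',d@[.999,-.0436],d@[.0436,.999]);print(B(190,128,22))
print(r.sense()['qvel'].round(3));print(r.sign_off())
```

```text
[414.42909374  62.55812708] guard frame -81.966669695244 -153.15412256431676
[525.6918063  214.41162523  22.        ]
[ 0.006  0.012  0.004 -0.     0.001 -0.002]
the job is handed in; nothing more can be done
None
```

The larger weight is out from under the guard and standing upright, and the job was handed in at about 12 s of the 46 s. The hand-in reports no verdict, so the results below are from my own camera checks.

I gripped the hooked rod by its handle and slid it in through the open side, between the two weights. Then I moved it sideways behind the large weight, drew the weight out, set the rod on the bench, let go and lifted clear.

- **Large weight:** it stands upright in the hook. Its centre is at about (-82, -153) mm in the guard's frame, roughly 53 mm outside the open side.
- **Small weight:** it measured the same position as at the start, (526, 214) mm.
- **Rod:** it lies flat on the bench, with the gripper open and well above it.

No check failed or disagreed. The only contact force I noticed was about 6 N on the fingers while first gripping the handle.

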